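Set the router lift to its marked height and lock it

ROBOT

A 6-joint arm with a two-finger parallel gripper is mounted at the origin on the work surface. World frame = base frame: x ahead of the robot, y to its left, z up, the work surface at z = 0. Lengths are in mm, angles in rad, forces in N, time in s.
With the tool pointing down it reaches from about 300 to 875 mm from the base axis. Payload 6.4 kg.
Tool frame: the origin (TCP) lies on the centre line of the jaws, within the pads' length; the fingertips stand 22 mm ahead of it and the grasp point (between the pads) lies 3 mm ahead of it; z points along the fingers, y is the direction in which the jaws open and shut (so a half turn about z gives the same grasp; the last joint's range is limited). The gripper opens to 85 mm and grips with 20 to 120 N. Pads are 22 mm wide; open, the fingers measure 114 mm over their backs; the gripper's body (76 mm by 85 mm) begins 54 mm behind the grasp point. The pads swing forward as they close: fully open they stand 13 mm farther back than shut.
Start: joints at [-1.487, 0.181, 1.607, -0, 1.354, -0.206], TCP at [164.328, -551.033, 253.288] pointing down, gripper open.
Joint ranges: [-2.99, 2.99], [-0.89, 2.07], [0.3, 2.58], [-1.14, 4.28], [0, 2.63], [-3.12, 3.12]. Speed limits (rad/s): [2.57, 2.57, 3.01, 3.14, 3.14, 3.14].

INTERFACE

Orientations are given as a rotation vector (axis times angle).
In Python, from workcell import sense, get_image, get_calibration, sign_off gives the robot as it stands. The module is installed in compiled form; this text tells all that it offers.
- The arm moves only by the tool arm_command, never from a script. Its argument "series" is one flat list of numbers, 6 for each row, row after row: the shift along the world's x, y, z in units of 500 mm (1.0 is 500 mm), then the turn, a rotation vector about the world's x, y, z in units of 90 degrees (1.0 is 90 degrees). In form: [x, y, z, wx, wy, wz, x, y, z, wx, wy, wz, ...]. A call has exactly 5 rows; each row shifts and turns the commanded pose from where the row before left it; what a row does not reach is not made up. A row lasts 1/8 s, in which the tool goes at most 62.5 mm and 10.7 degrees, less where a joint would pass 70% of its speed; a pose out of reach is approached as far as the arm can. A call with a number of a shift or a turn outside -1 to 1 is refused whole. A call with a gripper value outside its range is refused whole. "fingers" is the gripper's target within -1 to 1 (shut at 1, half-way at 0, fully open at -1), set as the call begins (left out, the last holds). The fingers move at their own pace and stop on an object; "grip_force" is the grip in N (left out, the last holds). Time passes only in rows, so rows that do not move let the fingers close, or fill a call up. It gives the time, the measured TCP pose, the force and the opening at its end, in the units of the state.
- sense(): the state, without advancing time (a new reading comes with each control period).
- get_image(name): name is "side" or "top" or "wrist"; returns (picture, depth): 400x640x3 uint8, red, green, blue; 400x640 float32, mm along the optical axis (not along the pixel's ray), 0 where there is no reading.
- get_calibration(name): a dict with "fx", "fy", "cx", "cy" (pixels), "R" (3x3) and "t" (3): a world point X has camera coordinates R X + t. Camera axes: x right, y down, z forward; pixel columns grow to the right and rows downward; lengths in mm; the calibration is good to about 2 mm. A picture is of the moment at which its call begins: read the wrist's pose just before it. get_calibration takes no time and is no camera call; for the wrist camera it gives the pose at the moment of the call.
- sign_off(): hands the job in, once; it reports no verdict.
The state is a dict: "time": time; "q": joint angles; "joint_vel": joint speeds; "effort": joint torques, N m; "ee_pos": TCP position; "tcp_rot": TCP orientation; "force": force on the tool from outside, world axes, zero at the start; "wrist_torque": the same for the moment, N m; "gripper_width": finger opening in mm.
Only numpy, scipy, OpenCV 4.12 (cv2) and the standard library are available. Lean on these libraries where they do the work, as an engineer would, in place of code of your own. Each camera call takes 0.05 s, during which the arm holds its last target.

TASK

Set the cutter height on the router table for the glass rebate: with a fingertip, push the lift wheel round clockwise by its upright handle until the white mark on the wheel's rim lines up with the white line of the small setting rider clamped on the scale ring, then push the locking lever round clockwise until it stops, and come away. Only push, never take the handle or the lever between the fingers; do not shift the rider, touch the cutter or disturb the things lying about.

Things in the scene. Friction and masses are not known exactly. Their poses are not given: they have to be found in the camera images.
- router_table: benchtop router table fixed to the bench; grey top 380 (x) by 540 mm (y), top face 220 mm above the bench. Origin on the bench under its middle; x points to the wooden fence at the back (58 mm tall, its face 127 mm behind the middle), y left, z up. On its aluminium plate, right to left: lift wheel on a scale ring, cutter, locking lever. Clockwise is always as seen from above
- dial_axis (a point): on the lift wheel's upright axis, level with the top of its rim, 23 mm above the router table's top face. The wheel: black dished disc 120 mm across lying flat, rim 8 mm wide, over an aluminium scale ring 160 mm across and 4 mm thick with 40 black lines; it has an upright handle and, opposite it, a white mark
- dial (a joint): turn of the lift wheel in rad, growing clockwise; stops at 0 and 4.8, less than a full turn, so the mark meets the rider at one value only. Clockwise raises the cutter, 4 mm a turn. Stays where it is left; takes about 0.12 N m (3 N on the handle)
- dial_mark (a point): outer end of the white mark (4.2 mm wide) on the wheel's rim, 62 mm from the axis
- handle_mid (a point): half-way up the wheel's upright black handle, which spins freely on a pin 40 mm from the wheel's axis, opposite the mark. 21 mm across, 50 mm tall: from 25 mm below to 25 mm above this point. The rim's top lies 19 mm below this point, so fingertips 5 to 14 mm below it clear the wheel
- rider_line (a point): inner end of the white line (4.2 mm wide) on the setting rider, 62 mm from the wheel's axis. The rider is a black clip, 20 mm wide, reaching 97 mm from the axis, top 17 mm above the router table's top face, clamped on the edge of the scale ring on its far side (towards the fence). At the start the mark is 0.7 to 2.9 rad anticlockwise of it
- lock (a joint): turn of the locking lever in rad, growing clockwise: starts at 0 to 0.25, where the lever points roughly to the robot; locked at its stop, 1.4, where it points to the left. Stays where it is left; about 0.1 N m to turn it
- lock_pivot (a point): point on the locking lever's upright axis, at the top of its hub, 38 mm above the router table's top face; the hub is 25 mm across on a 32 mm boss
- lock_tip (a point): centre of the ball (21 mm across) at the end of the locking lever, 66 mm from its axis and 44 mm above the router table's top face. The arm is a black bar 12 mm thick that slopes from the ball down to 30 mm above the face at the axis; fingertips 20 mm above the face can push on it. x runs outward along the lever, z up
- cutter: steel router cutter, 21 mm across over its collet nut, standing up to 27 mm above the plate between the wheel and the lever, in the middle of a 66 mm insert ring; origin on its axis, level with the plate. Sharp: not to be touched
- spanner: flat steel collet spanner, 140 mm long, lying at the right end of the router table's top; not part of the job, to be left where it is
- setup_bar: square brass set-up bar 12 x 90 x 12 mm lying on the router table behind the cutter; not part of the job, to be left where it is
- square: try square (wooden stock 110 mm, steel blade 130 mm, 16 mm thick) lying on the router table at the left rear; not part of the job, to be left where it is
- glue: white glue bottle 60 mm across, 170 mm tall, standing on the bench to the left; not part of the job, to be left where it is
- push_block: wooden push block 160 x 85 mm with a bowed grip, 98 mm tall, on the bench to the right; not part of the job, to be left where it is
- mallet: hammer lying on the bench to the left; not part of the job, to be left where it is
- rail: white-painted frame rail with a rebate, 260 x 55 x 24 mm, on the bench to the right; not part of the job, to be left where it is
- screw_tin: open round tin 84 mm across, 60 mm tall, on the bench to the right; not part of the job, to be left where it is

How it is judged:
By the outcome, as a careful person would: the job done as asked, in the order asked, and still so for the second after the job is handed in, with the robot touching nothing.
It also fails if it takes over 64 s, if anything falls off the work surface, if the arm or the gripper's body presses on something with over 40 N, if the wrist force passes 120 N, or if a joint passes its speed limit or range.

## Working session

There is one attempt and no reset: what is moved stays moved. The work goes in short steps, Python scripts to look and compute and a tool call to move; the robot and the scene stay as the last step left them, time stands still between calls to the robot, and variables do not carry over. Pictures are saved under pics/ and viewed, and the job is handed in when it is done.

Besides the shell and the picture viewer there is one more tool, called after "Call:" as name(argument=value, ...), one argument or row to a line, values as JSON. arm_command: Moves the arm, as the interface text tells. Shifts and turns lie within -1 to 1; 1 stands for 500 mm of shift or 90 degrees of turn. Its arguments: {"type":"object","properties":{"series":{"type":"array"},"fingers":{"type":"number"},"grip_force":{"type":"number"}},"required":["series"]}

```bash
mkdir -p pics
python3 - <<'E'
from workcell import *
import cv2,numpy as np
s=sense();print({k:np.round(v,3) for k,v in s.items()})
for n in("side","top","wrist"):
    c=get_calibration(n);p,d=get_image(n)
    cv2.imwrite(f"pics/{n}0.png",p[:,:,::-1]);np.savez(f"{n}0.npz",p=p,d=d,**c)
    print(n,c['fx'],c['cx'],c['cy'],np.round(-np.array(c['R']).T@c['t'],1),np.round(c['R'],2).tolist())
E
```

```text
{'time': np.float64(0.0), 'q': array([-1.487,  0.182,  1.608, -0.   ,  1.354, -0.206]), 'joint_vel': array([ 0.001, -0.001, -0.   ,  0.002,  0.001, -0.002]), 'effort': array([-1.0000e-03, -4.4487e+01, -3.5133e+01, -0.0000e+00,  9.0000e-03,
       -0.0000e+00]), 'ee_pos': array([ 164.259, -550.507,  252.387]), 'tcp_rot': array([-3.107, -0.453, -0.   ]), 'force': array([-0.706,  0.349, -0.288]), 'wrist_torque': array([-0.054, -0.026, -0.017]), 'gripper_width': np.float64(85.172)}
side 516.262355969086 317.9939829217649 207.59143621690248 [-275.4  800.3 1331. ] [[-0.71, -0.71, 0.02], [-0.52, 0.5, -0.69], [0.48, -0.5, -0.72]]
top 488.1452792265505 312.8126921553419 199.64222066212835 [ 202.9   17.3 1759. ] [[0.03, -1.0, 0.02], [-0.98, -0.03, -0.17], [0.17, -0.01, -0.98]]
wrist 323.2783213504499 316.2160145438186 196.13815973624602 [ 236.8 -528.8  371.6] [[0.29, -0.96, -0.0], [-0.92, -0.27, 0.29], [-0.28, -0.08, -0.96]]
```

View pics/top0.png

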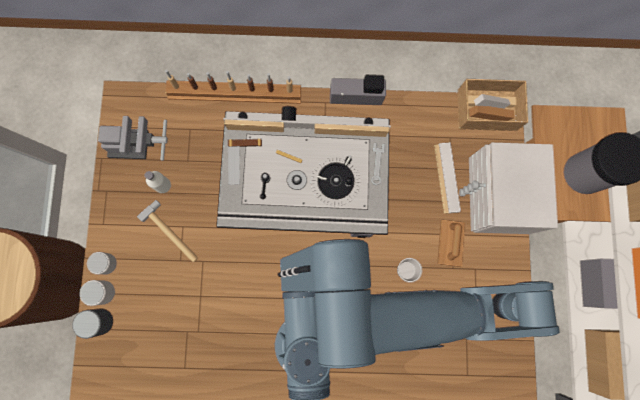

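View pics/side0.png

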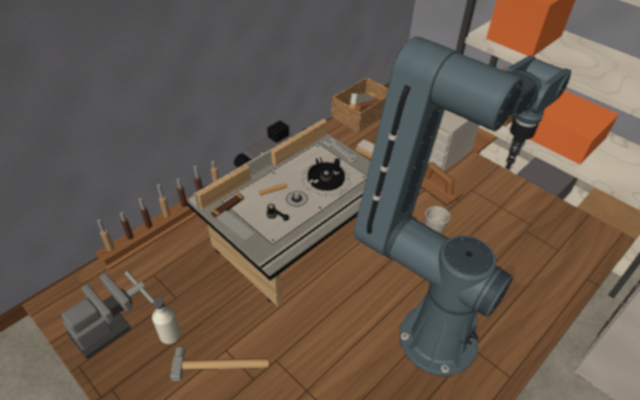

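View pics/wrist0.png

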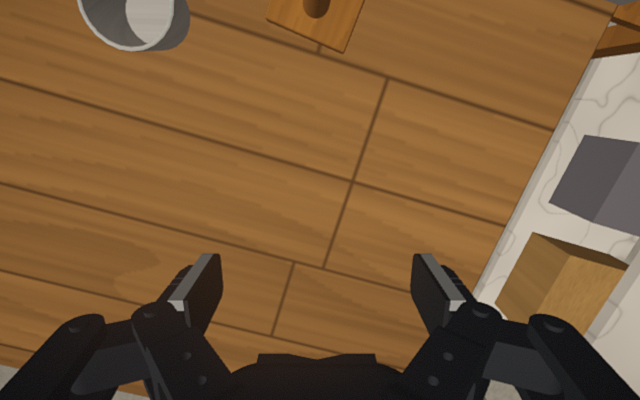

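```bash
cat > h.py <<'E'
import numpy as np,cv2
def ray(c,uv,z):
    R=np.array(c['R']);t=np.array(c['t'])
    d=R.T@np.array([(uv[0]-c['cx'])/c['fx'],(uv[1]-c['cy'])/c['fy'],1]);o=-R.T@t
    return o+d*(z-o[2])/d[2]
def proj(c,X):
    p=np.array(c['R'])@np.array(X)+np.array(c['t']);return np.array([c['fx']*p[0]/p[2]+c['cx'],c['fy']*p[1]/p[2]+c['cy']])
def crop(p,x0,y0,x1,y1,k,name):
    cv2.imwrite(name,cv2.resize(p[y0:y1,x0:x1,::-1],None,fx=k,fy=k,interpolation=cv2.INTER_CUBIC))
E
python3 - <<'E'
from h import *
T=np.load('top0.npz');S=np.load('side0.npz')
crop(T['p'],210,100,400,240,4,'pics/topc.png');crop(S['p'],180,110,390,290,3.5,'pics/sidec.png')
for n,uv,z in[("dial",(336,180),240),("cut",(297,180),220),("lockpiv",(265,178+18),255),("c1",(388,230),220),("c2",(218,226),220)]:print(n,ray(T,uv,z).round())
d=T['d']; print(d[170:190:6,230:390:16])
E
```

```text
dial [535. -74. 240.]
cut [535.  50. 220.]
lockpiv [474. 148. 255.]
c1 [ 382. -244.  220.]
c2 [379. 294. 220.]
[[1572.423  1579.9811 1568.4783 1575.1295 1578.1687 1568.7611 1568.5522
  1573.7404 1581.2024 1577.0558]
 [1563.4199 1570.8693 1534.335  1562.9756 1547.8021 1575.8545 1566.0466
  1564.1616 1573.6954 1570.0461]
 [1564.0289 1560.4567 1530.2769 1577.5391 1570.5466 1572.3339 1563.4277
  1566.7593 1578.4285 1574.3881]
 [1563.7936 1564.8538 1516.9054 1567.156  1566.1527 1568.9247 1562.7864
  1560.8971 1574.4554 1573.8397]]
```

View pics/topc.png

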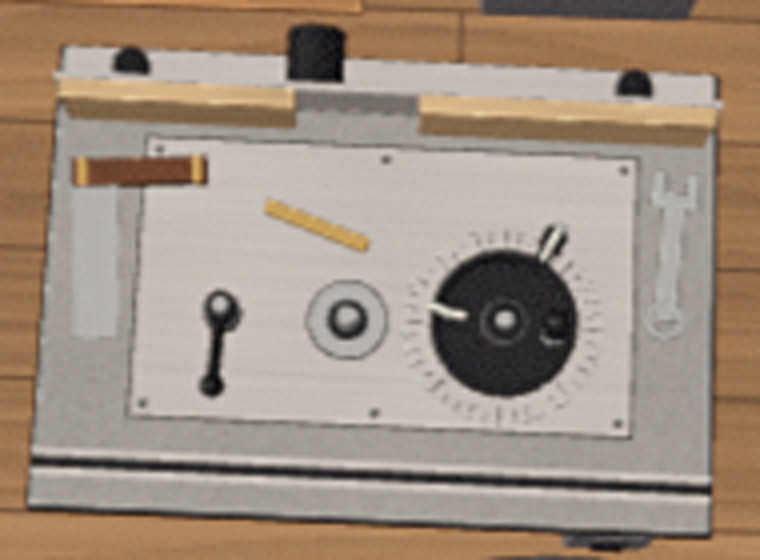

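View pics/sidec.png

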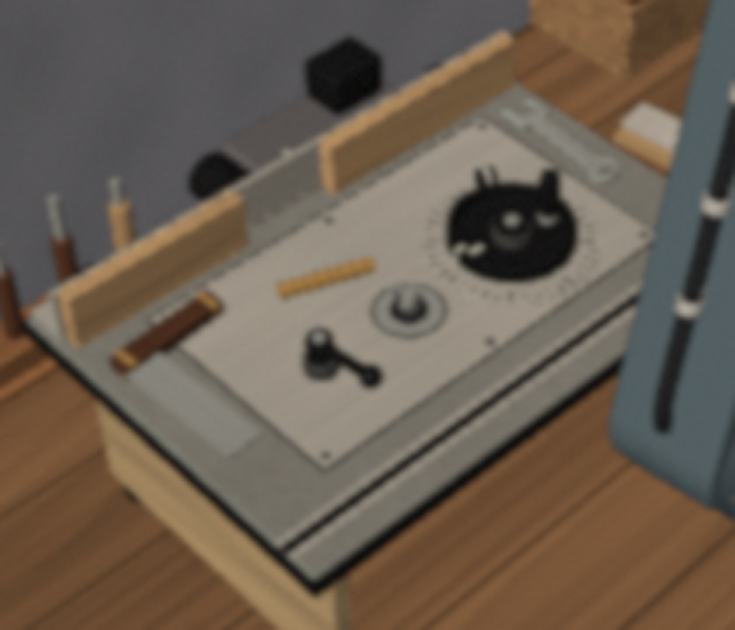

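Call:
arm_command(
  series=[0.058,0.068,0.07,0,0,0.115,0.058,0.068,0.07,0,0,0.115,0.058,0.068,0.07,0,0,0.115,0.058,0.068,0.07,0,0,0.115,0.058,0.068,0.07,0,0,0.115],
  fingers=1,
  grip_force=40,
)

```text
time: 0.78
ee_pos: [310.0, -379.6, 429.2]
tcp_rot: [-2.594, -1.772, -0.0]
force: [0.8, -0.5, -0.8]
gripper_width: 0.1
```

Call:
arm_command(
  series=[0.058,0.068,0,0,0,0.115,0.058,0.068,0,0,0,0.115,0.058,0.068,0,0,0,0.115,0.058,0.068,0,0,0,0.115,0.058,0.068,0,0,0,0.115],
)

```text
time: 1.4
ee_pos: [455.0, -209.7, 428.1]
tcp_rot: [-1.56, -2.727, -0.0]
force: [1.0, -0.8, 0.7]
gripper_width: -0.1
```

Call:
arm_command(
  series=[0.058,0.068,0,0,0,0.115,0.058,0.068,0,0,0,0.115,0.058,0.068,0,0,0,0.115,0.058,0.068,0,0,0,0.115,0.058,0.068,0,0,0,0.115],
)

```text
time: 2.02
ee_pos: [600.0, -39.7, 427.9]
tcp_rot: [-0.214, -3.134, 0.0]
force: [0.3, 0.7, 0.6]
gripper_width: 0.2
```

Call:
arm_command(
  series=[0,0,0,0,0,0.09,0,0,0,0,0,0,0,0,0,0,0,0,0,0,0,0,0,0,0,0,0,0,0,0],
)

```text
time: 2.65
ee_pos: [599.2, -41.4, 428.5]
tcp_rot: [0.004, 3.141, -0.0]
force: [0.5, -0.3, -0.4]
gripper_width: -0.0
```

```bash
cat >> h.py <<'E'
def snap(n,tag):
    from workcell import sense,get_image,get_calibration
    s=sense();c=get_calibration(n);p,d=get_image(n)
    cv2.imwrite(f"pics/{tag}.png",p[:,:,::-1]);np.savez(f"{tag}.npz",p=p,d=d,fx=c['fx'],fy=c['fy'],cx=c['cx'],cy=c['cy'],R=c['R'],t=c['t'],ee=s['ee_pos'],rot=s['tcp_rot'])
    print(s['time'],np.round(s['ee_pos'],1),np.round(s['tcp_rot'],3),np.round(s['force'],1),np.round(s['q'],2),s['gripper_width'])
E
python3 -c "
from h import *;snap('wrist','w1')"
```

```text
2.65 [599.2 -41.4 428.5] [ 0.004  3.141 -0.   ] [ 0.5 -0.3 -0.4] [-0.27  0.16  1.29  0.    1.69 -1.83] -0.01892792553759123
```

View pics/w1.png

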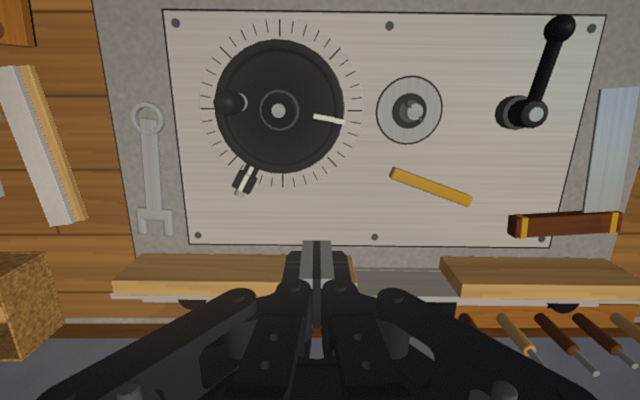

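Run:
```python
from h import *
W=np.load('w1.npz');p=W['p'];crop(p,190,10,370,210,4,'pics/w1c.png')
crop(p,480,5,620,145,4,'pics/w1l.png')
g=p.max(2);
cand=((g<75)).astype(np.uint8);m=np.zeros_like(cand);m[30:185,205:360]=cand[30:185,205:360]
m=cv2.morphologyEx(m,cv2.MORPH_OPEN,np.ones((9,9)));m=cv2.morphologyEx(m,cv2.MORPH_CLOSE,np.ones((25,25)))
c=max(cv2.findContours(m,0,cv2.CHAIN_APPROX_NONE)[0],key=cv2.contourArea)
pts=np.array([ray(W,q[0],243)[:2] for q in c])
from scipy.optimize import least_squares
f=least_squares(lambda v:np.hypot(*(pts-v[:2]).T)-v[2],[535,-74,60],loss='soft_l1')
print('rim',f.x,np.abs(f.fun).max())
# depth table
for uv in[(430,60),(380,130),(230,220),(150,60)]:
    d=W['d'][uv[1],uv[0]];X=np.array(W['R']).T@(d*np.array([(uv[0]-W['cx'])/W['fx'],(uv[1]-W['cy'])/W['fy'],1])-W['t']);print(X.round(1))
```

```text
rim [535.97547082 -74.92102524  57.99079014] 3.4847130629735545
[491.8  66.5 218.8]
[556.5  22.9 219.8]
[ 653.2 -135.   218. ]
[ 491.5 -197.2  218.8]
```

View pics/w1c.png

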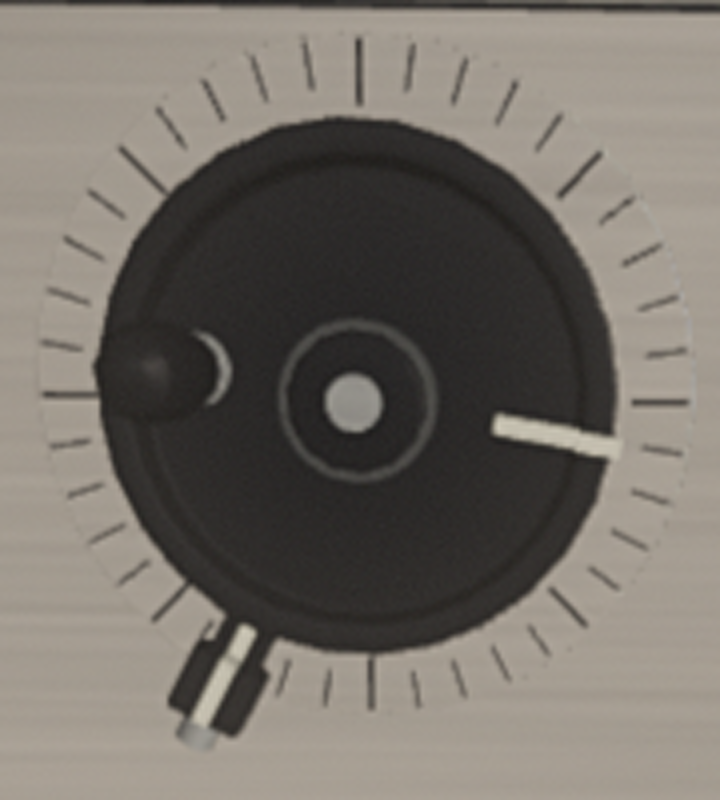

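View pics/w1l.png

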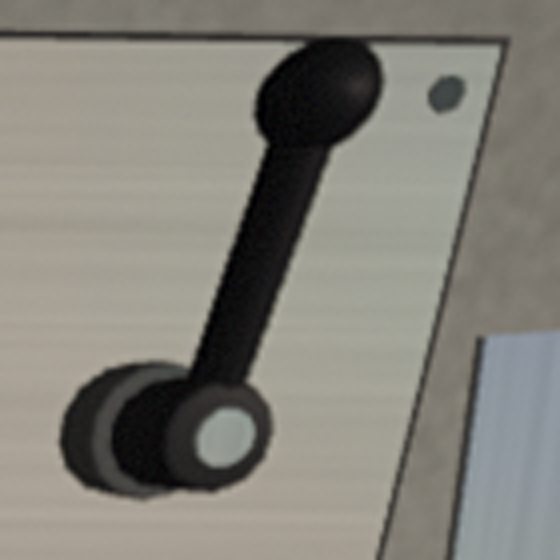

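Run:
```python
from h import *
W=np.load('w1.npz')
P=lambda u,v,z,o=(190,10):ray(W,((u+.5)/4-.5+o[0],(v+.5)/4-.5+o[1]),z)[:2]
t=[P(*a,224) for a in[(360,38),(372,710),(43,394),(688,401)]]
print(np.round(t,1)); 
ti=[P(*a,224) for a in[(360,103),(372,655),(95,395),(633,402)]]
def isec(a,b,c,d):
    s=np.linalg.solve(np.c_[b-a,c-d],c-a);return a+s[0]*(b-a)
print('axis mean',((t[0]+t[1])/2+(t[2]+t[3])/2)/2,'isec',isec(t[0],t[1],t[2],t[3]))
C=np.array([535.9,-74.9])
for n,a,z in[('mark out',(618,449),243),('mark in rim',(579,441),243),('mark dish',(492,424),238),('r in',(248,628),237),('r step',(232,660),237),('r step',(232,660),240),('r out',(200,722),237)]:
    X=P(*a,z);d=X-C;print(n,X.round(1),np.hypot(*d).round(1),np.degrees(np.arctan2(d[1],d[0])).round(1))
X=P(145,350,287);d=X-C;print('handle top guess',X,np.hypot(*d),np.degrees(np.arctan2(d[1],d[0])))
L=(480,5)
piv=P(224,437,258,L);ball=P(322,93,264,L);d=ball-piv;print('lock',piv,ball,np.hypot(*d),np.degrees(np.arctan2(d[1],d[0])))
print('cut',ray(W,(409,110),220), 'ticks R',[np.hypot(*(a-C)).round(1) for a in t])
```

```text
[[ 458.2  -73.4]
 [ 614.4  -75.7]
 [ 535.1 -152.7]
 [ 536.9    3.2]]
axis mean [536.14003382 -74.66042405] isec [535.99078168 -74.58043924]
mark out [546.8 -15.1] 60.8 79.7
mark in rim [545.  -24.1] 51.6 79.8
mark dish [541.5 -44.1] 31.3 79.8
r in [ 589.9 -104. ] 61.3 -28.3
r step [ 597.9 -108.4] 70.5 -28.4
r step [ 597.2 -107.7] 69.6 -28.2
r out [ 613.8 -117.4] 88.8 -28.6
handle top guess [ 524.79478212 -110.36668674] 37.16465703372009 -107.38621844647083
lock [539.10305792 149.94872849] [472.79913687 152.21483451] 66.34263473203713 178.04253219389332
cut [537.23055024  50.15866775 220.        ] ticks R [np.float64(77.7), np.float64(78.5), np.float64(77.8), np.float64(78.1)]
```

Run:
```python
from h import *
W=np.load('w1.npz');d=W['d'];R=W['R'];t=W['t']
for v in range(238,285,4):
  o=[]
  for u in(300,306,312,322,328):
    z=d[v,u];X=R.T@(z*np.array([(u-W['cx'])/W['fx'],(v-W['cy'])/W['fy'],1])-t)-W['ee'];o.append(X.round(0).tolist())
  print(v,o)
crop(W['p'],270,230,370,300,7,'pics/f.png')
```

```text
238 [[75.0, -17.0, -209.0], [75.0, -11.0, -210.0], [74.0, -4.0, -208.0], [75.0, 7.0, -209.0], [75.0, 14.0, -210.0]]
242 [[79.0, -17.0, -208.0], [-11.0, -4.0, -17.0], [-11.0, -1.0, -17.0], [-10.0, 3.0, -18.0], [-10.0, 6.0, -18.0]]
246 [[85.0, -18.0, -210.0], [-10.0, -4.0, -15.0], [-11.0, -1.0, -13.0], [-10.0, 3.0, -14.0], [-10.0, 6.0, -13.0]]
250 [[90.0, -18.0, -210.0], [-10.0, -4.0, -10.0], [-11.0, -1.0, -9.0], [-10.0, 3.0, -10.0], [-11.0, 6.0, -9.0]]
254 [[-6.0, -7.0, -14.0], [-11.0, -4.0, -5.0], [-11.0, -1.0, -5.0], [-10.0, 3.0, -6.0], [-11.0, 6.0, -5.0]]
258 [[-6.0, -7.0, -10.0], [-11.0, -4.0, -2.0], [-11.0, -1.0, -2.0], [-11.0, 3.0, -1.0], [-11.0, 5.0, -1.0]]
262 [[-7.0, -6.0, -6.0], [-11.0, -4.0, 1.0], [-10.0, -1.0, 1.0], [-11.0, 3.0, 2.0], [-10.0, 5.0, 1.0]]
266 [[-11.0, -6.0, 4.0], [-10.0, -4.0, 4.0], [-11.0, -1.0, 5.0], [-11.0, 3.0, 6.0], [-11.0, 5.0, 5.0]]
270 [[-11.0, -6.0, 8.0], [-10.0, -3.0, 7.0], [-10.0, -1.0, 7.0], [-10.0, 3.0, 7.0], [-10.0, 5.0, 7.0]]
274 [[-11.0, -6.0, 11.0], [-10.0, -3.0, 10.0], [-11.0, -1.0, 11.0], [-10.0, 3.0, 10.0], [-10.0, 5.0, 10.0]]
278 [[-11.0, -5.0, 14.0], [-10.0, -3.0, 13.0], [-11.0, -1.0, 14.0], [-11.0, 3.0, 14.0], [-10.0, 5.0, 13.0]]
282 [[-11.0, -5.0, 17.0], [-12.0, -3.0, 18.0], [-10.0, -1.0, 14.0], [-10.0, 3.0, 15.0], [-12.0, 5.0, 18.0]]
```

View pics/f.png

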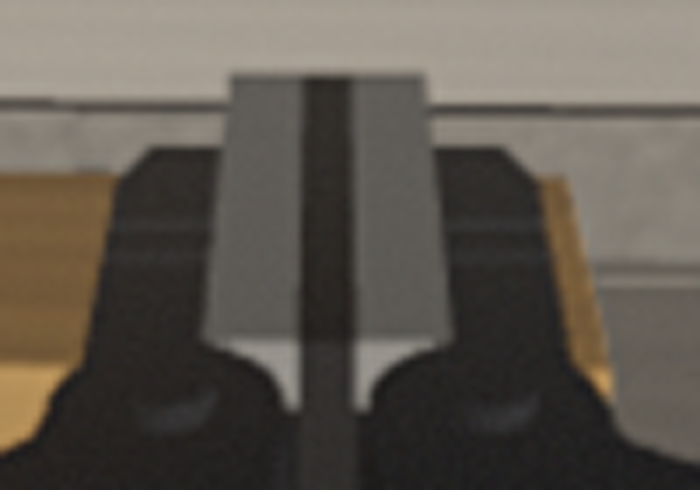

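Call:
arm_command(
  series=[-0.04,-0.079,0,0,0,-0.057,-0.04,-0.079,0,0,0,-0.057,0,0,-0.103,0,0,0,0,0,-0.103,0,0,0,0,0,-0.08,0,0,0],
)

```text
time: 3.32
ee_pos: [558.5, -120.2, 283.2]
tcp_rot: [-0.284, -3.128, -0.001]
force: [0.3, 0.0, 0.4]
gripper_width: -0.1
```

```bash
python3 -c "
from h import *;snap('wrist','w2')"
```

```text
3.325 [ 558.5 -120.2  283.2] [-2.840e-01 -3.128e+00 -1.000e-03] [0.3 0.  0.4] [-0.42  0.15  1.58  0.    1.41 -1.81] -0.09479872744705943
```

View pics/w2.png

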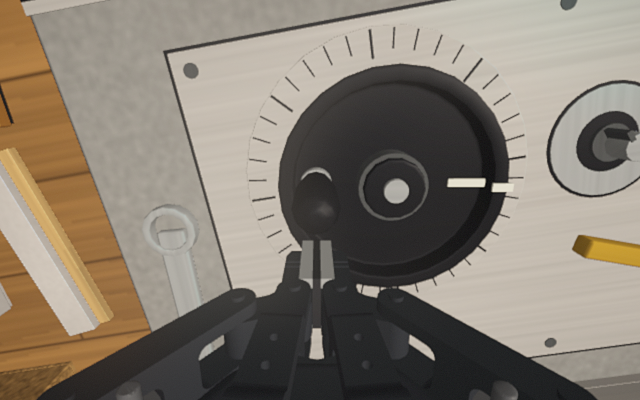

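Run:
```python
from h import *
from workcell import sense
print(sense()['ee_pos'].round(1))
C=np.array([536,-74.7])
def F(th):
    t=np.radians(th);return C+40*np.array([np.cos(t),np.sin(t)])-21.5*np.array([np.sin(t),-np.cos(t)])
th=-100.3;p=F(th);print(p)
for k in range(16):
    q=F(th-6);print(round(th-6,1),q.round(1),((q-p)/500).round(4));p=q;th-=6
```

```text
[ 556.2 -119.1  277.4]
[ 550.00143971 -117.89964914]
-106.3 [ 545.4 -119.1] [-0.0092 -0.0025]
-112.3 [ 540.7 -119.9] [-0.0094 -0.0015]
-118.3 [ 536.  -120.1] [-0.0095 -0.0005]
-124.3 [ 531.2 -119.9] [-0.0095  0.0005]
-130.3 [ 526.5 -119.1] [-0.0094  0.0015]
-136.3 [ 521.9 -117.9] [-0.0092  0.0025]
-142.3 [ 517.5 -116.2] [-0.0089  0.0034]
-148.3 [ 513.3 -114. ] [-0.0085  0.0043]
-154.3 [ 509.3 -111.4] [-0.008   0.0052]
-160.3 [ 505.6 -108.4] [-0.0074  0.006 ]
-166.3 [ 502.2 -105.1] [-0.0067  0.0067]
-172.3 [ 499.2 -101.4] [-0.006   0.0074]
-178.3 [496.7 -97.4] [-0.0052  0.008 ]
-184.3 [494.5 -93.1] [-0.0043  0.0085]
-190.3 [492.8 -88.7] [-0.0034  0.0089]
-196.3 [491.6 -84.1] [-0.0025  0.0092]
```

Call:
arm_command(
  series=[0,0,0,0,0,0,0,0,0,0,0,0,0,0,0,0,0,0,0,0,0,0,0,0,0,0,0,0,0,0],
)

```text
time: 4.0
ee_pos: [559.5, -120.1, 285.8]
tcp_rot: [0.282, 3.128, -0.0]
force: [-0.3, -1.2, -0.0]
gripper_width: 0.0
```

```bash
python3 -c "
from workcell import sense
for i in range(3):
  s=sense();print(s['time'],s['ee_pos'].round(2),s['tcp_rot'].round(3),s['joint_vel'].round(3))"
```

```text
4.0 [ 559.49 -120.07  285.81] [ 0.282  3.128 -0.   ] [ 0.     0.004  0.006  0.    -0.001  0.   ]
4.0 [ 559.49 -120.07  285.81] [ 0.282  3.128 -0.   ] [ 0.     0.004  0.006  0.    -0.001  0.   ]
4.0 [ 559.49 -120.07  285.81] [ 0.282  3.128 -0.   ] [ 0.     0.004  0.006  0.    -0.001  0.   ]
```

Call:
arm_command(
  series=[0,0,-0.01,0,0,0,0,0,-0.01,0,0,0,0,0,-0.003,0,0,0,-0.008,0.002,0,0,0,0,-0.008,0.002,0,0,0,0],
)

```text
time: 4.62
ee_pos: [551.1, -118.0, 273.8]
tcp_rot: [-0.282, -3.129, -0.0]
force: [0.2, 0.3, 0.4]
gripper_width: -0.2
```

Call:
arm_command(
  series=[-0.005,-0.001,0,0,0,-0.035,-0.007,-0.002,0,0,0,-0.045,-0.0093,-0.0017,0,0,0,-0.066,-0.0095,-0.0005,0,0,0,-0.066,-0.0095,0.0005,0,0,0,-0.066],
)

```text
time: 5.25
ee_pos: [531.4, -120.8, 274.0]
tcp_rot: [0.958, 2.99, -0.001]
force: [2.6, -2.0, -1.5]
gripper_width: 0.1
```

```bash
python3 -c "
from h import *;snap('wrist','w3')"
```

```text
5.25 [ 531.4 -120.8  274. ] [ 9.58e-01  2.99e+00 -1.00e-03] [ 2.6 -2.  -1.5] [-0.44  0.09  1.66 -0.    1.38 -1.39] 0.12483966344887365
```

View pics/w3.png

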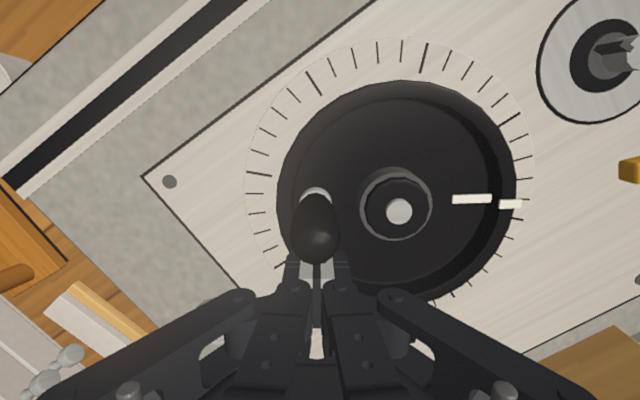

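Call:
arm_command(
  series=[-0.0094,0.0018,0,0,0,-0.066,-0.0092,0.0026,0,0,0,-0.066,-0.0089,0.0034,0,0,0,-0.066,-0.0085,0.0044,0,0,0,-0.066,-0.008,0.0054,0,0,0,-0.066],
)

```text
time: 5.92
ee_pos: [509.2, -112.2, 274.1]
tcp_rot: [1.69, 2.646, -0.001]
force: [2.7, -2.5, -1.7]
gripper_width: 0.1
```

Call:
arm_command(
  series=[-0.0074,0.006,0,0,0,-0.066,-0.0067,0.0067,0,0,0,-0.066,-0.006,0.0074,0,0,0,-0.066,-0.0052,0.008,0,0,0,-0.066,-0.0043,0.0085,0,0,0,-0.066],
)

```text
time: 6.55
ee_pos: [494.1, -93.9, 274.1]
tcp_rot: [2.312, 2.125, -0.002]
force: [-0.2, -3.9, -0.3]
gripper_width: 0.1
```

```bash
python3 -c "
from h import *;snap('wrist','w4')"
```

```text
6.55 [494.1 -93.9 274.1] [ 2.312e+00  2.125e+00 -2.000e-03] [-0.2 -3.9 -0.3] [-0.42 -0.    1.76 -0.    1.38 -0.34] 0.10102849559686544
```

View pics/w4.png

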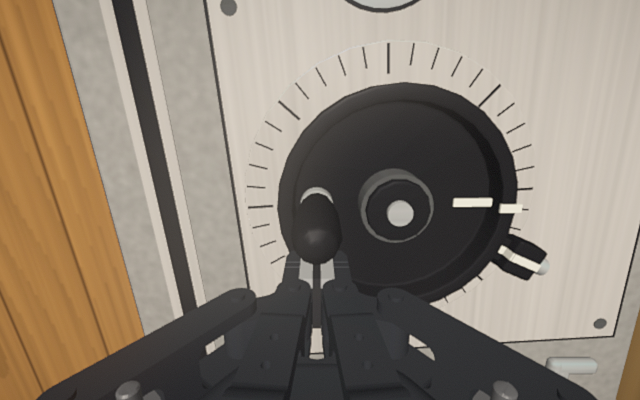

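Run:
```python
from h import *
W=np.load('w4.npz');crop(W['p'],430,180,560,290,6,'pics/w4c.png')
```

```text
(no output)
```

View pics/w4c.png

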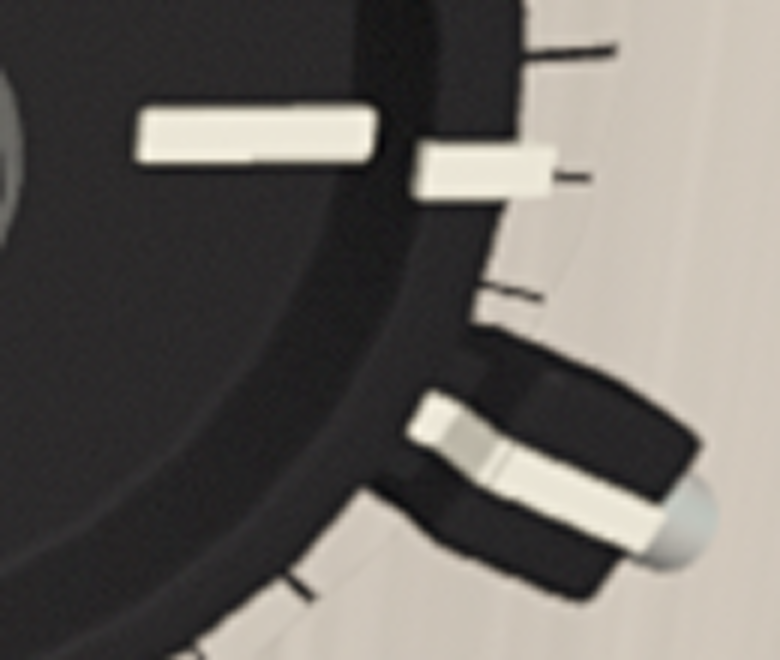

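Run:
```python
from h import *
W=np.load('w4.npz')
P=lambda u,v,z,o=(430,180):ray(W,((u+.5)/6-.5+o[0],(v+.5)/6-.5+o[1]),z)[:2]
C=np.array([536,-74.7])
for n,a,z in[('mark out',(554,173),243),('mark in rim',(416,170),243),('dish',(374,135),235),('dishin',(137,135),235),('dish',(374,135),230),('dishin',(137,135),230),('r in',(422,417),230),('r in',(422,417),237),('r step',(495,466),237),('r out',(648,532),237),('tick',(592,178),224),('tick2',(615,50),224)]:
    X=P(*a,z);d=X-C;print(n,z,X.round(1),np.hypot(*d).round(1),np.degrees(np.arctan2(d[1],d[0])).round(1))
# axis check: hub silver top
print(ray(W,(400,213),243),ray(W,(400,213),250))
```

```text
mark out 243 [597.2 -79.3] 61.4 -4.3
mark in rim 243 [585.9 -78.1] 50.0 -3.9
dish 235 [586.6 -77.8] 50.7 -3.5
dishin 235 [566.3 -76.1] 30.4 -2.7
dish 230 [589.3 -79.7] 53.6 -5.3
dishin 230 [568.4 -77.9] 32.6 -5.7
r in 230 [ 595.9 -107.9] 68.4 -29.0
r in 237 [ 591.8 -104. ] 63.0 -27.7
r step 237 [ 598.7 -109.4] 71.7 -29.0
r out 237 [ 613.1 -117.3] 88.1 -28.9
tick 224 [613.  -87.9] 78.1 -9.7
tick2 224 [613.7 -75.6] 77.7 -0.7
[537.46095614 -76.73547536 243.        ] [535.74913377 -74.00567395 250.        ]
```

Run:
```python
import numpy as np
C=np.array([536,-74.7])
def F(th):
    t=np.radians(th);return C+40*np.array([np.cos(t),np.sin(t)])-21.5*np.array([np.sin(t),-np.cos(t)])
th=-184.3;p=F(th)
for s in(6,5,4,3,2,1,1,1,1,1):
    q=F(th-s);print(round(th-s,1),q.round(1),((q-p)/500).round(4));p=q;th-=s
```

```text
-190.3 [492.8 -88.7] [-0.0034  0.0089]
-195.3 [491.7 -84.9] [-0.0021  0.0076]
-199.3 [491.1 -81.8] [-0.0012  0.0062]
-202.3 [490.8 -79.4] [-0.0006  0.0047]
-204.3 [490.7 -77.8] [-0.0003  0.0032]
-205.3 [490.6 -77. ] [-0.0001  0.0016]
-206.3 [490.6 -76.3] [-0.0001  0.0016]
-207.3 [490.6 -75.5] [-0.      0.0016]
-208.3 [490.6 -74.7] [-0.      0.0016]
-209.3 [490.6 -73.9] [0.     0.0016]
```

Call:
arm_command(
  series=[-0.0034,0.0089,0,0,0,-0.066,-0.0021,0.0076,0,0,0,-0.056,-0.0012,0.0062,0,0,0,-0.044,-0.0006,0.0047,0,0,0,-0.033,-0.0002,0.0022,0,0,0,-0.015],
)

```text
time: 7.22
ee_pos: [490.4, -78.8, 274.0]
tcp_rot: [2.633, 1.713, -0.001]
force: [-1.6, -1.6, 1.5]
gripper_width: -0.1
```

Call:
arm_command(
  series=[0,0,0,0,0,0,0,0,0,0,0,0,0,0,0,0,0,0,0,0,0,0,0,0,0,0,0,0,0,0],
)

```text
time: 7.85
ee_pos: [490.7, -78.5, 273.9]
tcp_rot: [2.634, 1.711, 0.0]
force: [-1.5, -2.9, 1.5]
gripper_width: -0.1
```

```bash
python3 -c "
from h import *;snap('wrist','w5')
W=np.load('w5.npz');crop(W['p'],430,160,560,270,6,'pics/w5c.png')"
```

```text
7.85 [490.7 -78.5 273.9] [2.634 1.711 0.   ] [-1.5 -2.9  1.5] [-0.4  -0.01  1.77  0.    1.38  0.02] -0.08379440890484645
```

View pics/w5c.png

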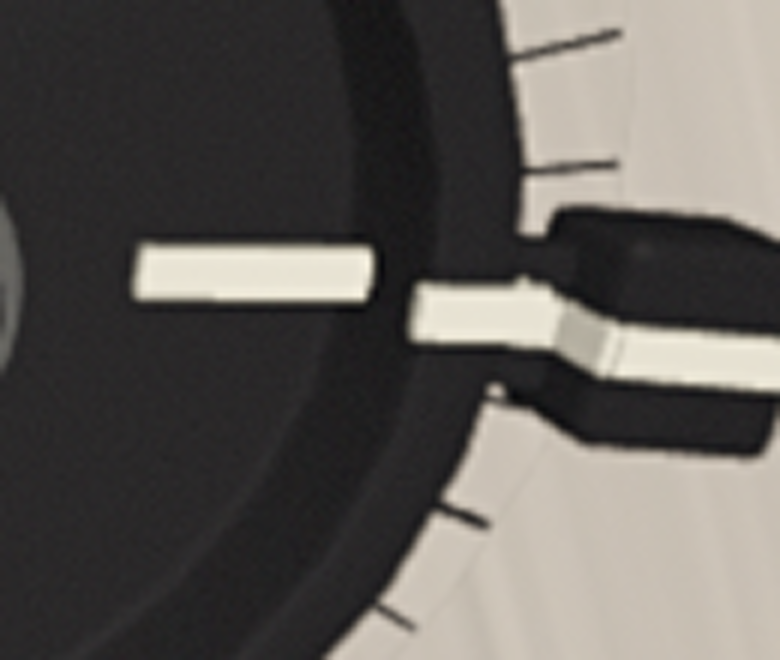

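Run:
```python
from h import *
W=np.load('w5.npz')
P=lambda u,v,z,o=(430,160):ray(W,((u+.5)/6-.5+o[0],(v+.5)/6-.5+o[1]),z)[:2]
C=np.array([536,-74.7])
for n,a,z in[('mark out?',(553,316),243),('mark in rim',(411,312),243),('dish',(373,275),233),('dishin',(134,272),233),('r step',(612,350),237),('r out',(778,363),237),('tick',(620,35),224),('tick2',(616,164),224),('tick3',(487,523),224)]:
    X=P(*a,z);d=X-C;print(n,z,X.round(1),np.hypot(*d).round(1),np.degrees(np.arctan2(d[1],d[0])).round(1))
for th in(-23.3,-28.5):
  for r,z in((50,243),(62,243),(62,230),(62,237),(72,237),(90,237)):
    X=[C[0]+r*np.cos(np.radians(th)),C[1]+r*np.sin(np.radians(th)),z];u=proj(W,X);print(th,r,z,((u-[430,160]+.5)*6-.5).round())
```

```text
mark out? 243 [ 592.2 -100.3] 61.7 -24.5
mark in rim 243 [581.6 -95.2] 50.0 -24.2
dish 233 [583.5 -96.2] 52.1 -24.4
dishin 233 [564.5 -87.5] 31.3 -24.2
r step 237 [ 598.9 -109. ] 71.7 -28.6
r out 237 [ 611.7 -116. ] 86.3 -28.6
tick 224 [612.8 -88. ] 77.9 -9.8
tick2 224 [609.8 -99.6] 77.9 -18.7
tick3 224 [ 590.4 -130.1] 77.6 -45.5
-23.3 50 243 [412. 303.]
-23.3 62 243 [559. 302.]
-23.3 62 230 [469. 252.]
-23.3 62 237 [516. 278.]
-23.3 72 237 [634. 277.]
-23.3 90 237 [846. 275.]
-28.5 50 243 [401. 355.]
-28.5 62 243 [544. 366.]
-28.5 62 230 [456. 312.]
-28.5 62 237 [502. 340.]
-28.5 72 237 [616. 349.]
-28.5 90 237 [821. 364.]
```

Call:
arm_command(
  series=[0,0.0016,0,0,0,-0.011,0,0.0016,0,0,0,-0.011,0,0.0016,0,0,0,-0.011,0,0,0,0,0,0,0,0,0,0,0,0],
)

```text
time: 8.52
ee_pos: [490.6, -75.9, 273.7]
tcp_rot: [-2.678, -1.643, -0.0]
force: [-1.3, -2.1, 2.0]
gripper_width: 0.1
```

```bash
cat > m.py <<'E'
from h import *;import sys
def run(tag,o):
    snap('wrist',tag);W=np.load(tag+'.npz');x,y=o
    crop(W['p'],x,y,x+130,y+110,6,f'pics/{tag}c.png')
E
python3 -c "
from m import *;run('w6',(430,160))"
```

```text
8.525 [490.6 -75.9 273.7] [-2.678 -1.643 -0.   ] [-1.3 -2.1  2. ] [-0.39 -0.02  1.78  0.    1.38  0.08] 0.13896818228966346
```

View pics/w6c.png

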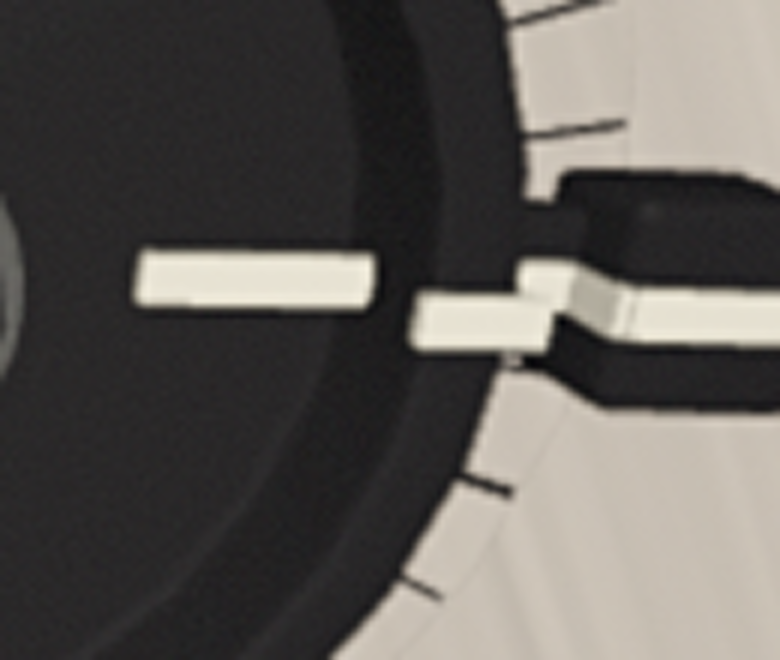

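Run:
```python
from h import *
W=np.load('w6.npz')
P=lambda u,v,z,o=(430,160):ray(W,((u+.5)/6-.5+o[0],(v+.5)/6-.5+o[1]),z)[:2]
C=np.array([536,-74.7])
for n,a,z in[('mark out?',(549,325),243),('mark in rim',(412,321),243),('dish',(373,281),233),('dishin',(134,277),233),('r step',(630,315),237),('r out',(778,319),237),('tick2',(622,124),224),('tick3',(511,492),224)]:
    X=P(*a,z);d=X-C;print(n,z,X.round(1),np.hypot(*d).round(1),np.degrees(np.arctan2(d[1],d[0])).round(1))
```

```text
mark out? 243 [ 590.2 -103.3] 61.3 -27.8
mark in rim 243 [580.3 -97.9] 50.0 -27.6
dish 233 [582.1 -98.8] 52.0 -27.6
dishin 233 [563.6 -89. ] 31.1 -27.4
r step 237 [ 599.3 -109.4] 72.1 -28.7
r out 237 [ 610.4 -115.4] 84.9 -28.7
tick2 224 [609.8 -99.6] 77.9 -18.6
tick3 224 [ 590.4 -130.3] 77.8 -45.6
```

Call:
arm_command(
  series=[0,0.0007,0,0,0,-0.005,0,0.0006,0,0,0,-0.004,0,0,0,0,0,0,0,0,0,0,0,0,0,0,0,0,0,0],
)

```text
time: 9.2
ee_pos: [490.6, -75.4, 273.7]
tcp_rot: [-2.689, -1.624, 0.0]
force: [-2.1, -2.8, 0.8]
gripper_width: 0.1
```

Call:
arm_command(
  series=[-0.006,-0.012,0,0,0,0,-0.014,-0.026,0,0,0,0,0,0,0.05,0,0,0,0,0,0.1,0,0,0,0,0,0.06,0,0,0],
)

```text
time: 9.82
ee_pos: [480.7, -95.2, 381.2]
tcp_rot: [2.688, 1.622, 0.003]
force: [-0.2, 0.1, -0.0]
gripper_width: 0.0
```

Call:
arm_command(
  series=[0.05,0.02,0.02,0,0,0,0.03,0.01,0,0,0,0,0,0,0,0,0,0,0,0,0,0,0,0,0,0,0,0,0,0],
)

```text
time: 10.45
ee_pos: [520.0, -79.6, 388.2]
tcp_rot: [-2.689, -1.623, 0.001]
force: [-0.9, -0.0, 0.0]
gripper_width: 0.3
```

```bash
python3 -c "
from h import *;snap('wrist','w7')"
```

```text
10.45 [520.  -79.6 388.2] [-2.689e+00 -1.623e+00  1.000e-03] [-0.9 -0.   0. ] [-0.38 -0.01  1.54 -0.    1.61  0.11] 0.32474902484168927
```

View pics/w7.png

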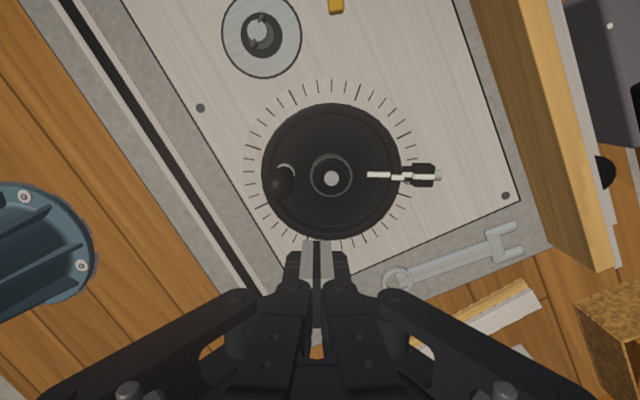

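Run:
```python
from h import *
W=np.load('w7.npz');crop(W['p'],350,130,450,220,7.5,'pics/w7c.png')
p=W['p'].astype(int);m=(p.min(2)>170)
for u in range(364,440,4):
    v=np.where(m[160:195,u])[0]+160;w=p[160:195,u].min(1).clip(60)-60
    print(u,v.min() if len(v) else 0,v.max() if len(v) else 0)
c=-W['R'].T@W['t'];print(c)
```

```text
364 0 0
368 173 175
372 173 175
376 173 175
380 173 175
384 173 175
388 173 175
392 176 178
396 176 178
400 176 178
404 173 175
408 173 175
412 0 0
416 175 177
420 175 177
424 175 178
428 175 178
432 175 178
436 0 0
[555.60242741 -12.57463366 507.26385054]
```

View pics/w7c.png

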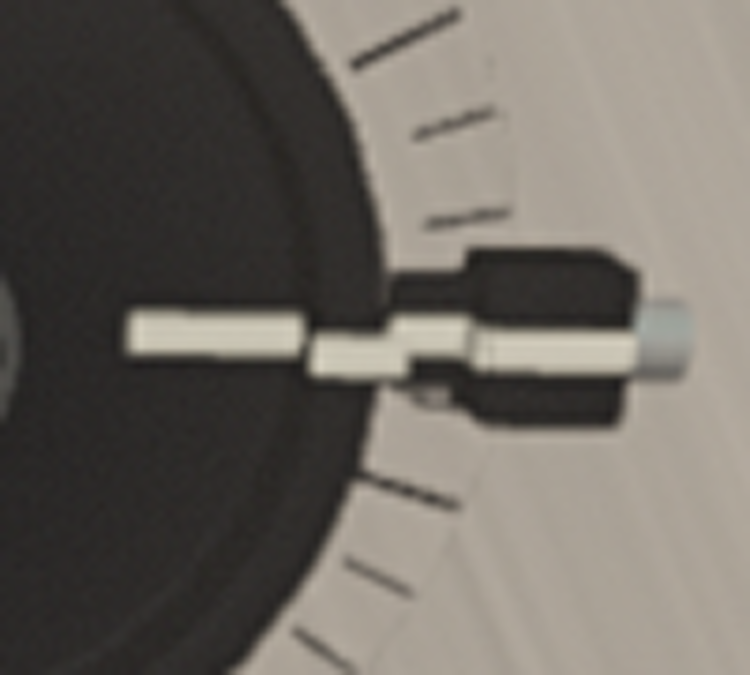

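Call:
arm_command(
  series=[-0.02,-0.038,0,0,0,0,-0.02,-0.038,0,0,0,0,-0.015,-0.026,0,0,0,0,-0.007,-0.01,0,0,0,0,0,0,0,0,0,0],
)

```text
time: 11.12
ee_pos: [489.5, -135.6, 388.8]
tcp_rot: [-2.69, -1.623, -0.0]
force: [0.3, 0.3, -0.4]
gripper_width: -0.2
```

Run:
```python
from h import *
snap('wrist','w8')
W=np.load('w8.npz');crop(W['p'],340,205,440,295,7.5,'pics/w8c.png')
c=-W['R'].T@W['t'];print(c)
```

```text
11.125 [ 489.5 -135.6  388.8] [-2.69  -1.623 -0.   ] [ 0.3  0.3 -0.4] [-0.5  -0.05  1.58  0.    1.61 -0.02] -0.15354144218066929
[524.93959128 -68.53275133 507.93613361]
```

View pics/w8c.png

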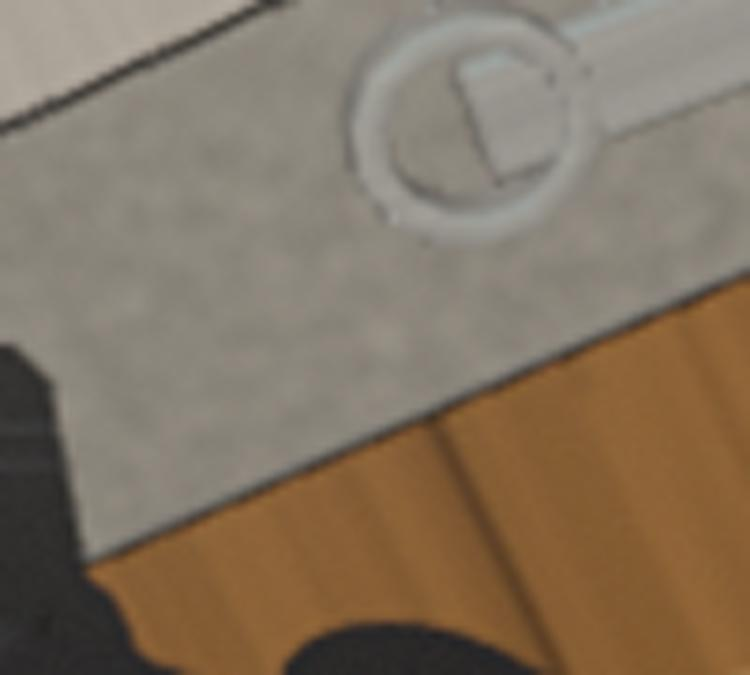

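Run:
```python
from h import *
W=np.load('w8.npz')
C=np.array([536,-74.7])
u=proj(W,[591,-104,240]);print(u)
x,y=(u-[50,45]).astype(int);print(x,y);crop(W['p'],x,y,x+100,y+90,7.5,'pics/w8c.png')
```

```text
[410.75469107  97.43392584]
360 52
```

View pics/w8c.png

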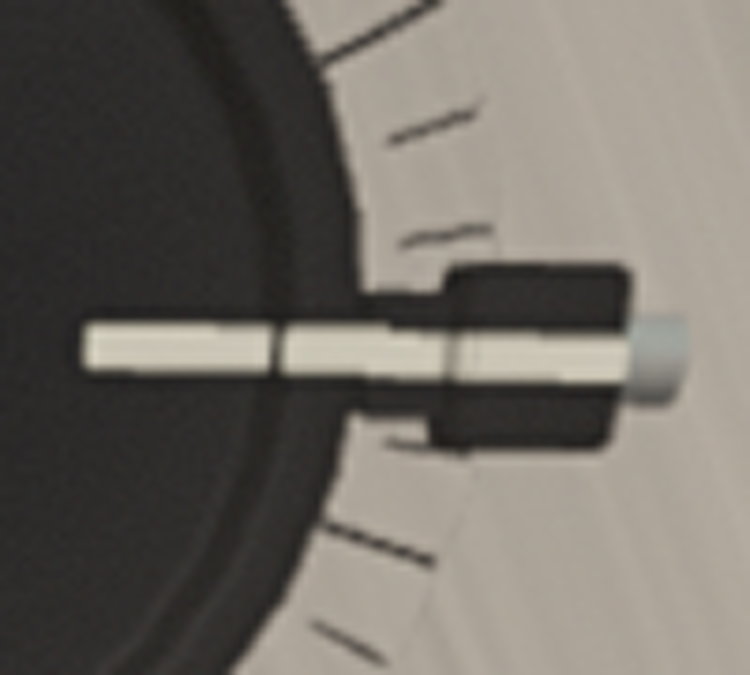

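Run:
```python
from h import *
W=np.load('w8.npz');C=np.array([536,-74.7])
g=W['p'].min(2).astype(float)
for u in range(371,446,3):
    col=g[92:108,u];w=np.clip(col-120,0,None)
    if w.sum()<100: continue
    v=(w*np.arange(92,108)).sum()/w.sum();o=[]
    for z in(230,237,243):
        d=ray(W,(u,v),z)[:2]-C;o.append((np.hypot(*d).round(1),np.degrees(np.arctan2(d[1],d[0])).round(2)))
    print(u,round(v,2),o)
```

```text
374 97.73 [(np.float64(34.9), np.float64(-28.71)), (np.float64(33.7), np.float64(-28.7)), (np.float64(32.7), np.float64(-28.7))]
377 97.72 [(np.float64(37.4), np.float64(-28.63)), (np.float64(36.1), np.float64(-28.63)), (np.float64(35.0), np.float64(-28.63))]
380 97.76 [(np.float64(39.8), np.float64(-28.62)), (np.float64(38.5), np.float64(-28.61)), (np.float64(37.4), np.float64(-28.61))]
383 97.74 [(np.float64(42.3), np.float64(-28.55)), (np.float64(40.9), np.float64(-28.54)), (np.float64(39.7), np.float64(-28.54))]
386 97.75 [(np.float64(44.8), np.float64(-28.51)), (np.float64(43.3), np.float64(-28.51)), (np.float64(42.1), np.float64(-28.5))]
389 98.01 [(np.float64(47.3), np.float64(-28.73)), (np.float64(45.8), np.float64(-28.72)), (np.float64(44.5), np.float64(-28.72))]
392 98.0 [(np.float64(49.7), np.float64(-28.66)), (np.float64(48.2), np.float64(-28.66)), (np.float64(46.8), np.float64(-28.66))]
395 97.93 [(np.float64(52.2), np.float64(-28.56)), (np.float64(50.6), np.float64(-28.56)), (np.float64(49.2), np.float64(-28.56))]
398 98.29 [(np.float64(54.7), np.float64(-28.82)), (np.f
[... 1202 characters left out ...]
29.0)), (np.float64(75.1), np.float64(-29.0))]
431 99.21 [(np.float64(81.9), np.float64(-28.97)), (np.float64(79.5), np.float64(-28.96)), (np.float64(77.5), np.float64(-28.96))]
434 99.4 [(np.float64(84.4), np.float64(-29.04)), (np.float64(82.0), np.float64(-29.03)), (np.float64(79.9), np.float64(-29.03))]
437 99.58 [(np.float64(86.9), np.float64(-29.09)), (np.float64(84.4), np.float64(-29.09)), (np.float64(82.3), np.float64(-29.09))]
440 99.58 [(np.float64(89.4), np.float64(-29.05)), (np.float64(86.8), np.float64(-29.05)), (np.float64(84.6), np.float64(-29.05))]
443 100.57 [(np.float64(92.0), np.float64(-29.5)), (np.float64(89.3), np.float64(-29.51)), (np.float64(87.1), np.float64(-29.51))]
```

Call:
arm_command(
  series=[0.004,0.06,0,0,0,0.057,0.004,0.11,0,0,0,0.057,0.004,0.11,0,0,0,0.057,0.004,0.11,0,0,0,0.057,0.002,0.09,0,0,0,0.058],
)

```text
time: 11.8
ee_pos: [498.4, 107.3, 388.9]
tcp_rot: [2.255, 2.187, 0.001]
force: [0.1, -0.9, -1.5]
gripper_width: -0.2
```

Call:
arm_command(
  series=[0,0.03,-0.02,0,0,0,0,0,-0.04,0,0,0,0,0,-0.04,0,0,0,0,0,0,0,0,0,0,0,0,0,0,0],
)

```text
time: 12.42
ee_pos: [498.9, 119.3, 339.4]
tcp_rot: [2.261, 2.18, 0.001]
force: [-0.4, 0.5, -0.1]
gripper_width: -0.7
```

Run:
```python
from h import *
snap('wrist','w9')
W=np.load('w1.npz');print('blade',ray(W,(599,90),228),ray(W,(585,210),228),'stock',ray(W,(510,228),236),ray(W,(512,215),236))
```

```text
12.425 [498.9 119.3 339.4] [2.261e+00 2.180e+00 1.000e-03] [-0.4  0.5 -0.1] [ 0.   -0.02  1.65 -0.    1.51  0.04] -0.6576020072228212
blade [518.95236647 224.93139585 228.        ] [638.56417336 241.02254386 228.        ] stock [655.47435932 160.75522002 236.        ] [641.05332463 160.27284601 236.        ]
```

View pics/w9.png

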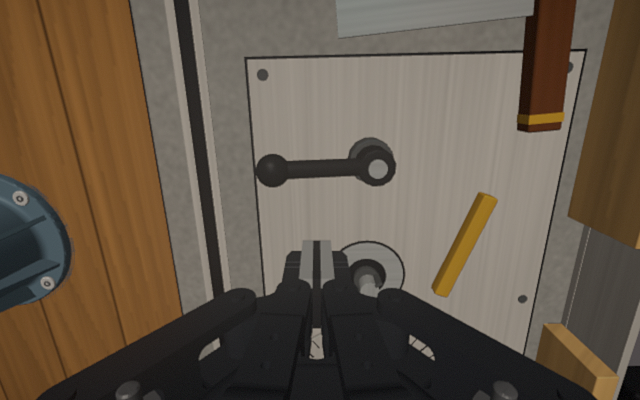

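Call:
arm_command(
  series=[0,0,-0.05,0,0,0,0,0,-0.05,0,0,0,0,0,-0.035,0,0,0,0,0,-0.014,0,0,0,0,0,-0.004,0,0,0],
)

```text
time: 13.1
ee_pos: [498.9, 119.5, 262.6]
tcp_rot: [2.26, 2.181, 0.0]
force: [0.2, 0.5, 0.5]
gripper_width: -0.1
```

Run:
```python
import numpy as np
from workcell import sense
print(sense()['ee_pos'])
C=np.array([539.1,150.])
def F(th):
    t=np.radians(th);return C+40*np.array([np.cos(t),np.sin(t)])-17*np.array([np.sin(t),-np.cos(t)])
th=178;p=F(th);print(p)
while th>90:
    q=F(th-6);print(round(th-6,1),q.round(1),((q-p)/500).round(4));p=q;th-=6
```

```text
[498.88923724 119.50928418 262.56655192]
[498.53107548 134.40633581]
172 [497.1 138.7] [-0.0028  0.0087]
166 [496.2 143.2] [-0.0019  0.0089]
160 [495.7 147.7] [-0.001  0.009]
154 [495.7 152.3] [-0.      0.0091]
148 [496.2 156.8] [0.0009 0.009 ]
142 [497.1 161.2] [0.0019 0.0089]
136 [498.5 165.6] [0.0028 0.0087]
130 [500.4 169.7] [0.0037 0.0083]
124 [502.6 173.7] [0.0045 0.0079]
118 [505.3 177.3] [0.0053 0.0074]
112 [508.4 180.7] [0.0061 0.0068]
106 [511.7 183.8] [0.0068 0.0061]
100 [515.4 186.4] [0.0074 0.0054]
94 [519.4 188.7] [0.0079 0.0046]
88 [523.5 190.6] [0.0083 0.0037]
```

Approach 15 mm, then arc.

Call:
arm_command(
  series=[0,0.01,0,0,0,0,0,0.012,0,0,0,0,-0.0006,0.0078,0,0,0,0,-0.0028,0.0087,0,0,0,-0.066,-0.0019,0.0089,0,0,0,-0.066],
)

```text
time: 13.72
ee_pos: [496.3, 143.0, 262.8]
tcp_rot: [2.476, 1.931, 0.0]
force: [0.6, -2.6, 0.6]
gripper_width: 0.5
```

Call:
arm_command(
  series=[-0.001,0.009,0,0,0,-0.066,0,0.0091,0,0,0,-0.066,0.0009,0.009,0,0,0,-0.066,0.0019,0.0089,0,0,0,-0.066,0.0028,0.0087,0,0,0,-0.066],
)

```text
time: 14.35
ee_pos: [498.5, 165.3, 262.7]
tcp_rot: [2.888, 1.232, -0.0]
force: [-0.3, -3.5, 1.2]
gripper_width: 0.2
```

Run:
```python
from h import *
snap('wrist','w10')
```

```text
14.35 [498.5 165.3 262.7] [ 2.888  1.232 -0.   ] [-0.3 -3.5  1.2] [ 0.09  0.06  1.72 -0.    1.36  0.86] 0.20056681395496853
```

View pics/w10.png

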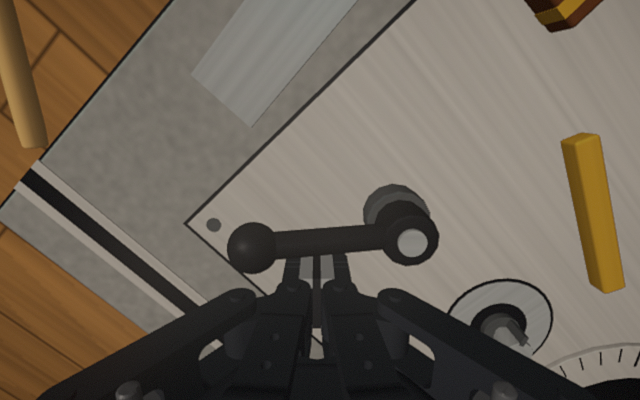

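Call:
arm_command(
  series=[0.0037,0.0083,0,0,0,-0.066,0.0045,0.0079,0,0,0,-0.066,0.0053,0.0074,0,0,0,-0.066,0.003,0.0035,0,0,0,-0.033,0.0031,0.0033,0,0,0,-0.033],
)

```text
time: 15.02
ee_pos: [507.9, 180.7, 262.4]
tcp_rot: [3.08, 0.617, -0.001]
force: [-1.6, -2.0, 1.0]
gripper_width: -0.2
```

Call:
arm_command(
  series=[0.0022,0.0021,0,0,0,-0.022,0.0023,0.002,0,0,0,-0.022,0.0023,0.002,0,0,0,-0.022,0,0,0,0,0,0,0,0,0,0,0,0],
)

```text
time: 15.65
ee_pos: [509.2, 182.8, 262.1]
tcp_rot: [3.106, 0.457, -0.01]
force: [-12.3, -8.0, 7.6]
gripper_width: -0.0
```

Call:
arm_command(
  series=[0.0024,0.0019,0,0,0,-0.022,0.0024,0.0018,0,0,0,-0.022,0,0,0,0,0,0,0,0,0,0,0,0,0,0,0,0,0,0],
)

```text
time: 16.27
ee_pos: [509.2, 183.8, 262.0]
tcp_rot: [3.118, 0.349, -0.019]
force: [-23.0, -12.0, 13.5]
gripper_width: 0.1
```

Run:
```python
from h import *
snap('wrist','w11')
```

```text
16.275 [509.2 183.8 262. ] [ 3.118  0.349 -0.019] [-23.  -12.   13.5] [ 0.13  0.11  1.67 -0.    1.37  1.48] 0.13306640382813267
```

View pics/w11.png

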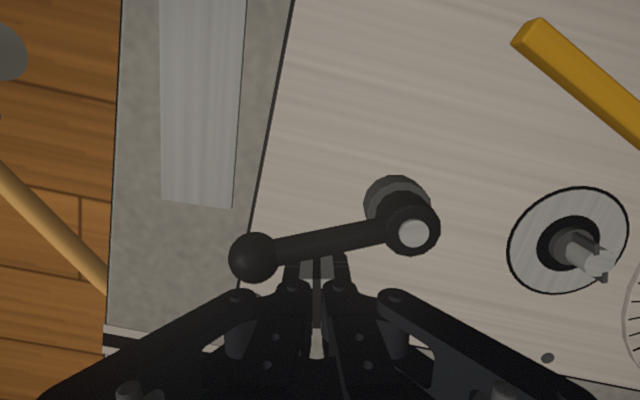

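Call:
arm_command(
  series=[-0.012,-0.007,0,0,0,0.02,-0.02,-0.01,0,0,0,0,-0.02,-0.01,0,0,0,0,0,0,0.04,0,0,0,0,0,0.1,0,0,0],
)

```text
time: 16.95
ee_pos: [486.1, 171.9, 330.5]
tcp_rot: [-3.116, -0.397, 0.009]
force: [-0.2, 0.4, 0.2]
gripper_width: -0.0
```

Call:
arm_command(
  series=[0,-0.04,0.1,0,0,0,-0.03,-0.08,0.06,0,0,0,-0.02,-0.08,0.03,0,0,0,0,-0.04,0,0,0,0,0,0,0,0,0,0],
)

```text
time: 17.58
ee_pos: [462.6, 51.1, 427.5]
tcp_rot: [3.117, 0.393, 0.002]
force: [-0.4, 0.0, 0.7]
gripper_width: -0.2
```

Call:
arm_command(
  series=[0,0,0,0,0,0,0,0,0,0,0,0,0,0,0,0,0,0,0,0,0,0,0,0,0,0,0,0,0,0],
)

```text
time: 18.2
ee_pos: [462.9, 52.4, 427.2]
tcp_rot: [-3.116, -0.398, 0.0]
force: [0.3, 0.7, 0.7]
gripper_width: -0.3
```

Run:
```python
from h import *
snap('wrist','w12');snap('top','t2')
W=np.load('t2.npz');crop(W['p'],210,100,400,240,4,'pics/t2c.png')
```

```text
18.2 [462.9  52.4 427.2] [-3.116 -0.398  0.   ] [0.3 0.7 0.7] [-0.14 -0.16  1.61  0.    1.69  1.17] -0.31116950886325023
18.25 [462.9  52.3 427.2] [-3.116 -0.398  0.   ] [ 0.4  0.7 -0.2] [-0.14 -0.16  1.61 -0.    1.69  1.17] -0.5169971087292905
```

View pics/w12.png

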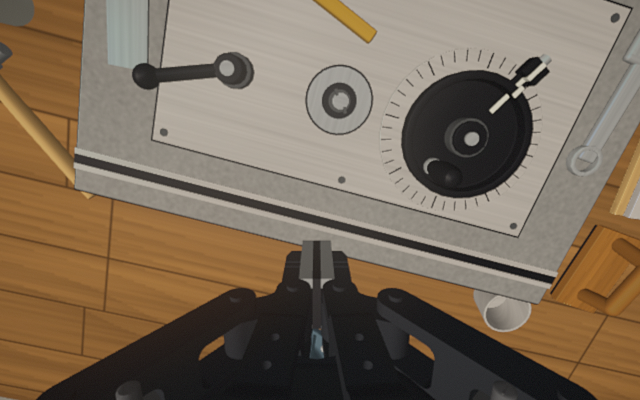

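View pics/t2c.png

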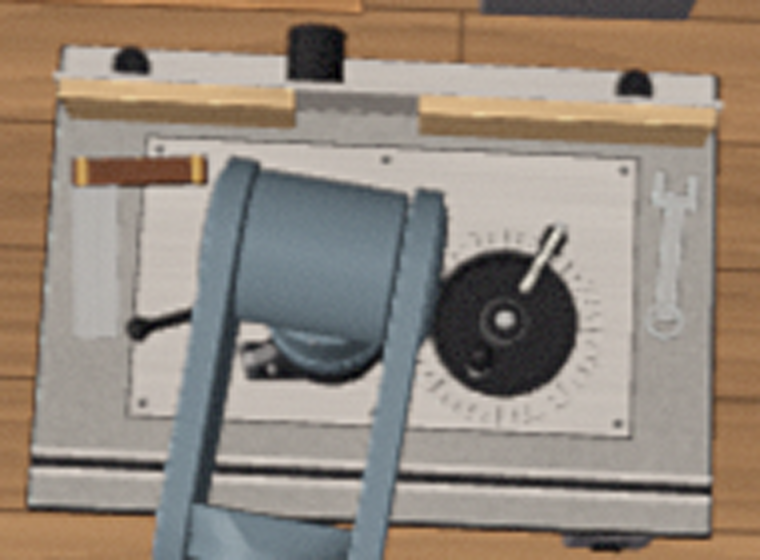

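Run:
```python
from h import *
W=np.load('w12.npz')
p=ray(W,(229,69),258)[:2];b=ray(W,(145.5,76),264)[:2];d=b-p;print('lever',p,b,np.hypot(*d),np.degrees(np.arctan2(d[1],d[0])),'turn rad',np.radians(178-np.degrees(np.arctan2(d[1],d[0]))))
C=np.array([536,-74.7])
for uv,z in[((492,109.5),234),((507,98),235),((515,94),243),((520,86),237),((546,63),237)]:
    d=ray(W,uv,z)[:2]-C;print(uv,np.hypot(*d).round(1),np.degrees(np.arctan2(d[1],d[0])).round(1))
crop(W['p'],470,40,570,130,7.5,'pics/w12c.png')
```

```text
lever [538.85374462 147.61509754] [516.22272594 211.35398723] 67.63733484567896 109.54782625883067 turn rad 1.1947158119306096
(492, 109.5) 33.8 -26.6
(507, 98) 49.2 -28.9
(515, 94) 53.2 -28.0
(520, 86) 62.9 -28.2
(546, 63) 90.3 -29.0
```

View pics/w12c.png

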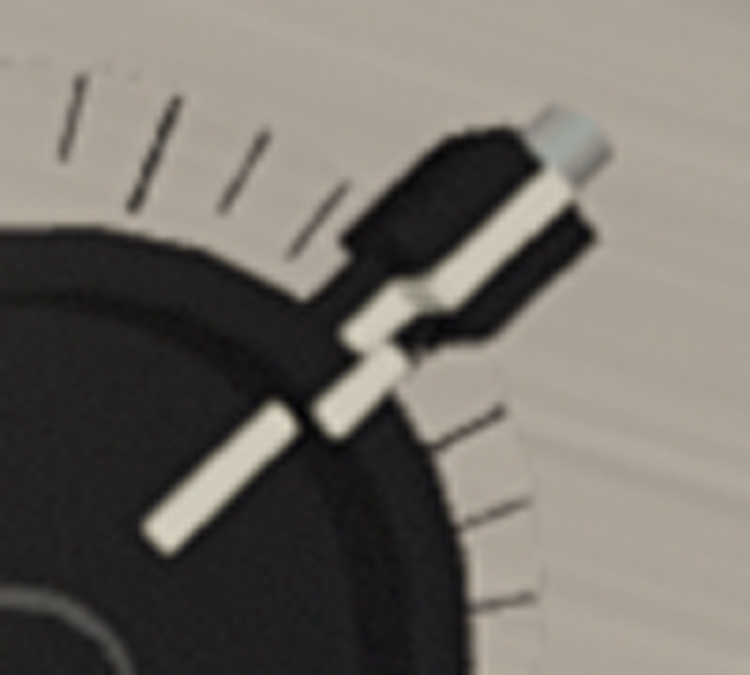

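```bash
python3 -c "
from workcell import *
s=sense();print(s['time'],s['force'],abs(s['joint_vel']).max());print(sign_off())"
```

```text
18.3 [ 0.30795051 -0.75293822  0.48128775] 0.0012847976714474574
the job is handed in; nothing more can be done
None
```

The cutter height is set and the lever is locked. I signed off at 18.3 s with the arm standing clear and still.

- **Wheel:** I pushed it about 108° clockwise by its handle with the shut fingertips. With the camera in the plane of the wheel's axis and the rider line, the mark read −28.65° and the rider line −29.03°. That leaves it about 0.4° (0.4 mm at the rim) short of exact.
- **Lever:** I pushed it clockwise onto its stop, where the push force rose from about 3 N to about 29 N. From the pictures it turned about 1.19 rad. Reaching 1.4 from that means it started near 0.2, inside the stated range, but I had no direct reading of the lock value.
- **Last pictures:** The bar, spanner, square and rider look unmoved by eye. The glue and the mallet's head were outside those last views, so I did not check them. I took no precise reading of the mark after locking. The oblique last view showed it within about 1–2° of the rider line, and the gap there matches the height difference between the two. The wheel was not touched after the precise reading.

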